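Changeover of a snapped-in nest insert

TASK

Change over the nest fixture: pull the brass looped clip sideways out of the cross-drilled post and lay it in the grey tray. Then pinch the insert's two orange sprung tabs together, lift the insert straight out of the fixture and set it down gently, upright, on the floor of the blue bin. Let go of everything, never let the insert drop, and leave the two white round bases and the screwdriver where they are.

Things in the scene. Friction and masses are not known exactly. Their poses are not given: they have to be found in the camera images.
- fixture: Fixed nest fixture: dark steel plate 137 x 112 x 12 mm, aluminium catches. Origin on the table under the centre of the insert's core; plate x -89 to +48, y -56 to +56 mm. z up; the steel post stands on the -x side. Two catches hold the insert's teeth on the +y and -y sides (x -16 to +16, |y| 26.5 to 40, top 30 mm above the table). Start yaw within 0.5 rad.
- fixture_post (a point): Point on the axis of the steel post, on the floor of its cross hole: 58 mm to -x of the fixture's origin and 24 mm above the table. The post is 16 mm (x) by 14 mm (y), its top 38 mm above the table. The cross hole runs right through along the fixture's y, 8 mm wide (x) and 7 mm high.
- fixture_nest (a point): Where the insert's origin is when the insert is snapped home: on top of the plate, 12 mm above the fixture's origin. Same axes as the fixture.
- insert: Loose pale grey insert, 200 to 320 g, snapped into the fixture, axes along the fixture's. Origin: centre of its core's underside. Core 70 (x) x 36 (y) x 46 mm high; white disc 34 mm across on top, studs to 54 mm. A fork 12 mm high runs from the core to x = -80 mm, y -26 to +26; its tines flank the post and the clip lies on them, locking it. Orange tabs on the +y and -y sides.
- tab_left (a joint): Inward travel of the insert's +y orange tab: 0 m out, 0.006 fully pinched; spring 3 N at 0, about 9 N at full. Its finger pad is 30 mm wide (x), 22 to 48 mm above the insert's underside (34 to 60 above the table at the start), its outer face 31 mm from the centre plane (25 pinched): 62 mm over both tabs, 50 pinched. Below, its tooth sits under the fixture's catch.
- tab_right (a joint): The same for the insert's -y tab. Both teeth clear the catches when both tabs are pinched over 4 mm, and must stay so for the first 20 mm of lift. A firm pinch on both pads also carries the insert; let go, the tabs spring out.
- clip: Loose brass hairpin clip, 30 g, of 5 mm round bar, lying flat, 84 mm long. Origin: underside of its straight leg, in the middle of the post's hole at the start (24 mm above the table). y runs along the leg towards the loop and is the fixture's +y: it comes out that way by 31 mm or more. Straight leg y -24 to +31 mm at x = 0; a bowed leg at x -12 to -15 passes outside the post.
- clip_loop (a point): Centre of the clip's loop, at x = -7, y = +44 mm, 2.5 mm above the clip's underside. The loop is a U with two straight sides along y (y = 37 to 51 mm), 25 mm over them in x. It overhangs the fixture's plate with 12 mm free below it, so the fingers can reach down on both sides of it.
- clip_tip (a point): Free end of the clip's straight leg, at x = 0, y = -24 mm, 2.5 mm above the clip's underside.
- grey_tray: Fixed open grey tray, outside 170 (x) x 150 (y) x 25 mm high, walls 4 mm. Origin at the centre of its underside. It and the blue bin lie on opposite sides of the fixture, either way round.
- grey_tray_in (a point): Centre of the grey tray's inner floor (about 4 mm above the table); same axes as the tray.
- blue_bin: Fixed open blue bin, outside 210 (x) x 180 (y) x 50 mm high, walls 4 mm. Origin at the centre of its underside.
- blue_bin_in (a point): Centre of the blue bin's inner floor (about 4 mm above the table); same axes as the bin.
- base_a: Bystander: loose white round plastic base, 72 mm across, 12 mm high with studs. Origin at the centre of its underside.
- base_b: Bystander: a second white round base like the first.
- screwdriver: Bystander: loose screwdriver with a red handle, 180 mm long, lying beyond the bin or tray on the robot's left. Origin at its middle, on the table.

How it is judged:
On the way, in this order (a step that is already met when the one before it is completed fails the run):
1. the clip is clear of the post, drawn out along the hole, with the insert still home (horizontal distance between clip and fixture_post above 0.031 m and distance between insert and fixture_nest below 0.007 m).
2. the clip lies in the grey tray, let go, with the insert still home (x of clip_loop in the frame of grey_tray_in between -0.079 and 0.079 m and y of clip_loop in the frame of grey_tray_in between -0.069 and 0.069 m and z of each of clip_loop, clip_tip in the frame of grey_tray_in below 0.02 m and x of clip_tip in the frame of grey_tray_in between -0.079 and 0.079 m and y of clip_tip in the frame of grey_tray_in between -0.069 and 0.069 m and linear speed of clip below 0.03 m/s and contact force between the fingers and clip below 0.1 N and distance between insert and fixture_nest below 0.007 m), for 0.2 s.
3. both tabs are pinched in by more than 4 mm at once while the insert is still home (value of joint each of tab_left, tab_right above 0.004 m and distance between insert and fixture_nest below 0.007 m), for 0.1 s.
4. the insert is lifted out, more than 40 mm above its home (z of insert in the frame of fixture_nest above 0.04 m).
At the end, for the whole second after the job is handed in: Clip: loop centre and leg tip inside the grey tray's walls, under 20 mm above its floor. Insert: upright within 0.1 rad on the blue bin's floor (under 6 mm above it, origin within 95 mm in x and 80 mm in y of its centre), both tabs sprung out (under 2 mm). Both at rest (x of clip_loop in the frame of grey_tray_in between -0.079 and 0.079 m and y of clip_loop in the frame of grey_tray_in between -0.069 and 0.069 m and z of each of clip_loop, clip_tip in the frame of grey_tray_in below 0.02 m and x of clip_tip in the frame of grey_tray_in between -0.079 and 0.079 m and y of clip_tip in the frame of grey_tray_in between -0.069 and 0.069 m and linear speed of each of clip, insert below 0.02 m/s and x of insert in the frame of blue_bin_in between -0.095 and 0.095 m and y of insert in the frame of blue_bin_in between -0.08 and 0.08 m and z of insert in the frame of blue_bin_in below 0.006 m and angle between insert's own z axis and vertical below 0.1 rad and value of joint each of tab_left, tab_right below 0.002 m); the robot touches nothing.
It fails at once if the insert falls or is thrown: it moves faster than 0.6 m/s with no finger on it (linear speed of insert above 0.6 m/s and contact force between the fingers and insert below 0.1 N).
It fails at once if a white base or the screwdriver is moved by more than 30 mm (distance of any of base_a, base_b, screwdriver from where it was at the start of the episode above 0.03 m).
It also fails if it takes over 58 s, if anything falls off the work surface, if the arm or the gripper's body presses on something with over 40 N, if the wrist force passes 120 N, or if a joint passes its speed limit or range.

ROBOT

A 6-joint arm with a two-finger parallel gripper is mounted at the origin on the work surface. World frame = base frame: x ahead of the robot, y to its left, z up, the work surface at z = 0. Lengths are in m, angles in rad, forces in N, time in s.
With the tool pointing down it reaches from about 0.25 to 0.725 m from the base axis. Payload 4 kg.
Tool frame: the origin (TCP) lies at the very end of the fingers, on their centre line; the grasp point (between the pads) lies 19 mm behind it; z points along the fingers, y is the line along which they close (so a half turn about z gives the same grasp; the last joint's range is limited). The gripper opens to 85 mm and grips with 20 to 120 N. Pads are 22 mm wide; open, the fingers measure 114 mm over their backs; the gripper's body (76 mm by 85 mm) begins 54 mm behind the grasp point. The pads swing forward as they close: fully open they stand 13 mm farther back than shut.
Start: joints at [1.268, 0.241, 0.005, 1.335, 0, 1.571], TCP at [0.149, 0.477, 0.231] pointing down, gripper open.
Joint ranges: [-2.72, 2.72], [-1.05, 1.87], [-1.09, 1.28], [-1.99, 2.15], [-1.42, 1.44], [-3.14, 3.14]. Speed limits (rad/s): [2.79, 2.79, 3.14, 3.14, 3.14, 3.14].

INTERFACE

Orientations are given as [roll, pitch, yaw] about the fixed x, y, z axes, in that order (R = Rz(yaw) Ry(pitch) Rx(roll)).
In Python, from cell import ctrl, vision gives the robot as it stands.
- The arm moves only by the shell command python3 -m creep 'ROWS'. ROWS is JSON, a list of rows, each a list of 7 numbers: the turn, a rotation vector about the tool's x, y, z normalised to -1 to 1, where 1 is 2 rad, then the shift along the tool's x, y, z normalised to -1 to 1, where 1 is 30 mm, then the opening, from -1 (shut) to 1 (fully open). In form: [[ax, ay, az, x, y, z, gripper], ...]. A call has 1 to 20 rows; each row shifts and turns the commanded pose from where the row before left it, along the tool's axes as they then stand; what a row does not reach is not made up. A row lasts 1/8 s, in which the tool goes at most 62.5 mm and 10.7 degrees, less where a joint would pass 70% of its speed; a pose out of reach is approached as far as the arm can. A call with a number of a shift or a turn outside -1 to 1 is refused whole. A call with a gripper value outside its range is refused whole. The fingers move at their own pace and stop on an object; the grip force is fixed at half the most. Time passes only in rows, so rows that do not move let the fingers close. It gives the time, the measured TCP pose, the force, the opening and the grip force at its end, in the units of the state.
- ctrl.state(): the state, without advancing time (a new reading comes with each control period).
- vision.capture(name): name is "scene" or "top"; returns the picture (480x640x3 uint8, red, green, blue); there is no depth.
- vision.get_calibration(name): a dict with "K" (3x3 intrinsics, pixels), "position" and "attitude" of the camera in the world. Camera axes: x right, y down, z forward; pixel columns grow to the right and rows downward; lengths in m; the calibration is good to about 2 mm. A picture is of the moment at which its call begins. get_calibration takes no time and is no camera call.
- ctrl.close_job(): hands the job in; it is judged then, once.
The state is a dict: "time": time; "joints": joint angles; "qvel": joint speeds; "tau": joint torques, N m; "eef_pos": TCP position; "tcp_rot": TCP orientation; "contact_force": force on the tool from outside, world axes, zero at the start; "torque": the same for the moment, N m; "gripper_width": finger opening in m; "finger_force": force on a finger pad.
Only numpy, scipy, OpenCV 4.12 (cv2) and the standard library are available. Lean on these libraries where they do the work, as an engineer would, in place of code of your own. Each camera call takes 0.05 s, during which the arm holds its last target. There are 200 camera calls.

## Working session

There is one attempt and no reset: what is moved stays moved. The work goes in short steps, Python scripts to look and compute and a shell command to move; the robot and the scene stay as the last step left them, time stands still between calls to the robot, and variables do not carry over. Pictures are saved under pics/ and viewed, at most 10 in all, crops included, and the job is handed in when it is done.

```bash
mkdir -p pics; ls; python3 - <<'E'
from cell import ctrl, vision
import cv2
for n in("top","scene"):
    im=vision.capture(n); cv2.imwrite(f"pics/{n}0.png",im[:,:,::-1]); print(n,vision.get_calibration(n))
print(ctrl.state())
E
```

```text
pics
top {'K': array([[553.63944439,   0.        , 320.6091444 ],
       [  0.        , 553.63944439, 233.74643889],
       [  0.        ,   0.        ,   1.        ]]), 'position': array([0.45176625, 0.01270769, 1.09250494]), 'attitude': array([-2.98536819, -0.03650151, -1.55286591])}
scene {'K': array([[453.93551497,   0.        , 319.11346561],
       [  0.        , 453.93551497, 243.69800285],
       [  0.        ,   0.        ,   1.        ]]), 'position': array([ 0.97964873, -0.51636907,  0.66304518]), 'attitude': array([-2.35270157,  0.00654548,  0.60032695])}
{'time': 0.1, 'joints': array([1.26799852e+00, 2.41336458e-01, 3.86831206e-03, 1.33518747e+00,
       1.42349813e-05, 1.57082300e+00]), 'qvel': array([ 0.00119891, -0.00165644,  0.00411525, -0.00060752,  0.0011044 ,
        0.00115113]), 'tau': array([-3.22868618e-04, -3.73138261e+01,  2.53009593e+01,  1.08731873e-02,
       -7.07373692e-05, -1.33070429e-05]), 'eef_pos': array([0.14892601, 0.47672348, 0.23050613]), 'tcp_rot': array([-3.13973336e+00, -1.41853648e-05,  2.83876814e+00]), 'contact_force': array([-0.41327581, -0.05188252,  0.67391805]), 'torque': array([-0.03706301,  0.0080459 , -0.03388124]), 'finger_force': 0.0, 'gripper_width': 0.08496654891819473}
```

View pics/top0.png

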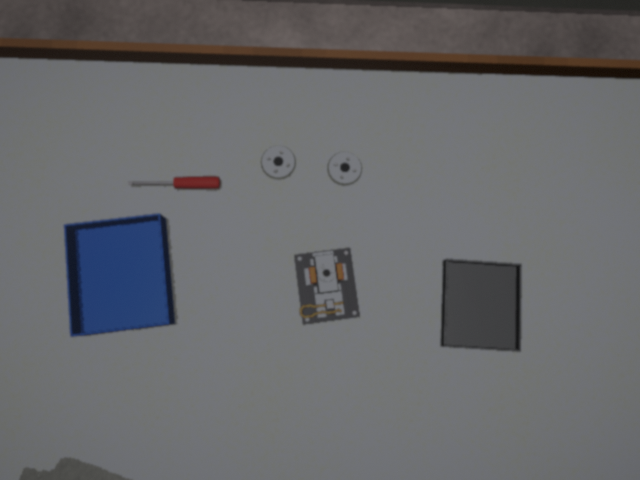

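View pics/scene0.png

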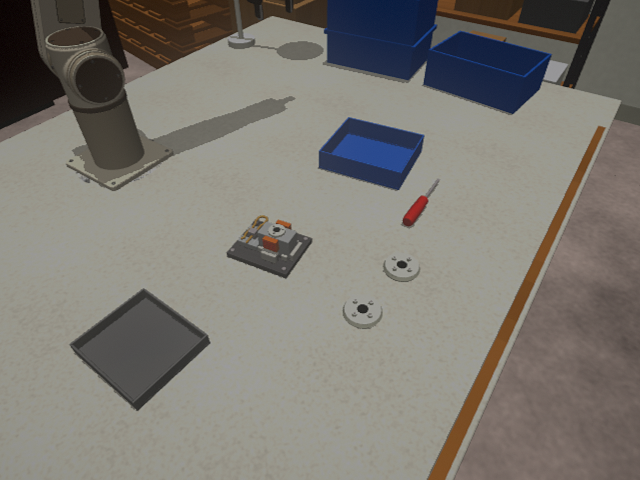

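The top view shows the blue bin (120,275) on the robot's left and the grey tray (481,305) on its right. The fixture is at (327,285), with the clip's loop at (306,311) pointing left (+y). The bases are at (278,161) and (345,167), and the screwdriver is at (180,183).

```bash
cat > h.py <<'E'
import numpy as np, cv2
from scipy.spatial.transform import Rotation as Ro
from cell import ctrl, vision
cal={n:vision.get_calibration(n) for n in("top","scene")}
def ray(n,uv):
    c=cal[n]; R=Ro.from_euler('xyz',c['attitude']).as_matrix()
    return c['position'],R@np.linalg.inv(c['K'])@np.array([uv[0],uv[1],1.])
def onz(n,uv,z):
    p,d=ray(n,uv); return p+d*(z-p[2])/d[2]
def proj(n,P):
    c=cal[n]; R=Ro.from_euler('xyz',c['attitude']).as_matrix()
    q=c['K']@R.T@(np.array(P)-c['position']); return q[:2]/q[2]
def two(a,b):
    p,d=ray("top",a);q,e=ray("scene",b)
    s=np.linalg.lstsq(np.c_[d,-e],q-p,rcond=None)[0]; A=p+s[0]*d;B=q+s[1]*e
    return (A+B)/2,np.linalg.norm(A-B)
def blobs(mask,amin):
    cs,_=cv2.findContours(mask.astype(np.uint8),cv2.RETR_EXTERNAL,cv2.CHAIN_APPROX_NONE)
    return [c for c in cs if cv2.contourArea(c)>amin]
E
python3 - <<'E'
from h import *
im=cv2.imread("pics/top0.png"); hsv=cv2.cvtColor(im,cv2.COLOR_BGR2HSV); H,S,V=[hsv[...,i].astype(int) for i in range(3)]
print("bg",hsv[285,250],"plate",hsv[318,345],"tray",hsv[305,481],"loop",hsv[306:318,300:312].reshape(-1,3)[::7])
def rep(name,m,amin,zs):
    for c in blobs(m,amin):
        r=cv2.minAreaRect(c); box=cv2.boxPoints(r)
        for z in zs:
            P=np.array([onz("top",b,z)[:2] for b in box]); ctr=onz("top",r[0],z)[:2]
            e=P[1]-P[0]; f=P[2]-P[1]
            print(name,"px",np.round(r[0],1),"z",z,"c",ctr.round(4),"L",np.linalg.norm(e).round(4),np.linalg.norm(f).round(4),"ang",np.arctan2(e[1],e[0]).round(3),np.arctan2(f[1],f[0]).round(3))
fx=np.zeros_like(H,bool); fx[235:335,280:375]=1
m=(V<95)&fx|((S>70)&fx)
m=cv2.morphologyEx((m).astype(np.uint8),cv2.MORPH_CLOSE,np.ones((9,9)))
rep("plate",m,500,[.012])
rep("orange",(H<18)&(S>150)&fx,20,[.06])
rep("brass",(H>=14)&(H<30)&(S>90)&fx,8,[.0265])
t=np.zeros_like(fx); t[240:370,420:540]=1
rep("tray",(V<110)&t,500,[.025])
rep("bin",(H>100)&(H<130)&(S>120),3000,[.05])
big=cv2.resize(im[240:335,280:375],(570,570),interpolation=cv2.INTER_CUBIC); 
s=cv2.imread("pics/scene0.png")[205:285,215:325]; big2=cv2.resize(s,(784,570),interpolation=cv2.INTER_CUBIC)
cv2.imwrite("pics/crop1.png",np.clip(big*1.6,0,255)); cv2.imwrite("pics/crop2.png",big2)
E
```

```text
bg [108  10 122] plate [120   6  79] tray [120   8  66] loop [[ 24  14  91]
 [ 20 104  91]
 [ 20 109  94]
 [ 18  52  73]
 [ 16  51  65]
 [ 10  12  63]
 [120   8  62]
 [ 20 111  92]
 [130  12  62]
 [165   9  58]
 [120   8  61]
 [120  12  63]
 [ 18  75  99]
 [135   8  62]
 [ 20 103  87]
 [ 14  49  68]
 [ 19  90  82]
 [ 20 113  90]
 [ 21 102  95]
 [ 20   8  97]
 [ 19  64  96]]
plate px [325.8 285.3] z 0.012 c [ 0.5212 -0.0356] L 0.1155 0.1388 ang -1.412 -2.997
brass px [330. 312.] z 0.0265 c [ 0.4697 -0.0438] L 0.0191 0.0038 ang -1.552 -3.128
brass px [308.4 310.5] z 0.0265 c [ 0.4718 -0.0025] L 0.0315 0.0225 ang -1.428 -2.997
brass px [312.5 274.5] z 0.0265 c [ 0.5406 -0.009 ] L 0.0097 0.0289 ang -1.549 -3.122
brass px [339.  270.9] z 0.0265 c [ 0.5486 -0.06  ] L 0.0099 0.0276 ang -1.407 -2.987
tray px [481.4 305. ] z 0.025 c [ 0.4886 -0.3369] L 0.1774 0.1641 ang -0.042 -1.574
bin px [117.3 274.4] z 0.05 c [0.5312 0.3547] L 0.1913 0.2128 ang -1.452 -2.992[ WARN:0@0.193] global loadsave.cpp:1063 imwrite_ Unsupported depth image for selected encoder is fallbacked to CV_8U.
```

View pics/crop1.png

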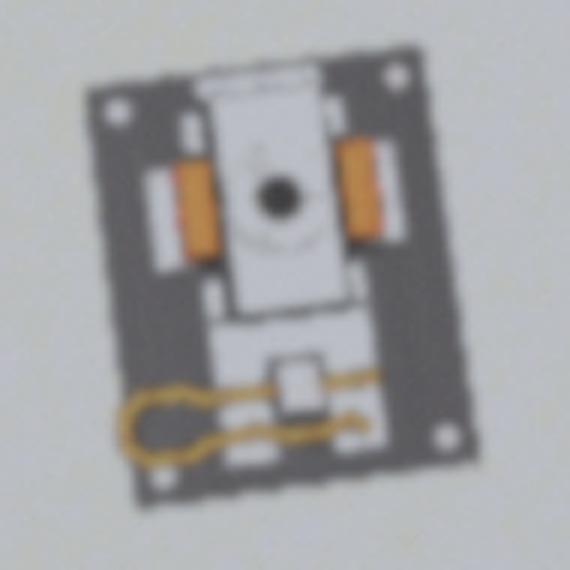

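The crop shows the plate corners at crop pixels (85,88), (418,45), (478,460) and (140,508). The loop is at about (165,425), the orange tabs at (195,212) and (358,190), and the disc hole at (280,198). Next I'll compare the two views.

```bash
python3 - <<'E'
from h import *
px=lambda u,v:((u+.5)/6-.5+280,(v+.5)/6-.5+240)
C=np.array([onz("top",px(*p),.012)[:2] for p in[(85,88),(418,45),(478,460),(140,508)]])
# order: (+x,+y),(+x,-y),(-x,-y),(-x,+y)
M=np.array([[.048,.056],[.048,-.056],[-.089,-.056],[-.089,.056]])
a=M-M.mean(0);b=C-C.mean(0); yaw=np.arctan2((a[:,0]*b[:,1]-a[:,1]*b[:,0]).sum(),(a*b).sum())
R=np.array([[np.cos(yaw),-np.sin(yaw)],[np.sin(yaw),np.cos(yaw)]]); o=C.mean(0)-R@M.mean(0)
print("yaw",yaw,"origin",o,"resid mm",((C-(o+M@R.T))*1e3).round(1).tolist())
print("disc hole",onz("top",px(280,198),.060))
w=lambda x,y,z:np.r_[o+R@[x,y],z]
for nm,f in("post",(-.058,0,.038)),("loop",(-.065,.044,.0265)),("tabL",(0,.0285,.06)),("tabR",(0,-.0285,.06)):
    P=w(*f); print(nm,P.round(4),"top crop",((proj("top",P)-[280,240])*6).round(0),"scene",proj("scene",P).round(1))
im=cv2.imread("pics/scene0.png");hsv=cv2.cvtColor(im,cv2.COLOR_BGR2HSV)[205:285,215:325].astype(int)
H,S,V=hsv[...,0],hsv[...,1],hsv[...,2]
for n,m in("or",(H<13)&(S>150)),("br",(H>=15)&(H<28)&(S>90)):
    for c in blobs(m,15): print(n,np.round(c.reshape(-1,2).mean(0)+[215,205],1),cv2.contourArea(c), np.array(cv2.boundingRect(c))+[215,205,0,0])
# grey tray: inner-floor/outer via scene not needed
E
```

```text
yaw 0.15402594388174443 origin [ 0.54191227 -0.03351395] resid mm [[0.0, -0.9], [-0.5, 0.8], [0.2, 1.1], [0.2, -0.9]]
disc hole [ 0.54192332 -0.03393924  0.06      ]
post [ 0.4846 -0.0424  0.038 ] top crop [298. 384.] scene [251.5 229.6]
loop [ 0.4709 -0.      0.0265] top crop [162. 425.] scene [260.2 219.7]
tabL [ 0.5375 -0.0054  0.06  ] top crop [185. 208.] scene [282.8 221.1]
tabR [ 0.5463 -0.0617  0.06  ] top crop [367. 183.] scene [268.3 239.2]
or [269.6 239.4] 43.5 [263 236  15   8]
or [282.5 223.1] 35.0 [276 220  14   8]
br [259.8 221.1] 39.5 [252 215  16  15]
```

View pics/crop2.png

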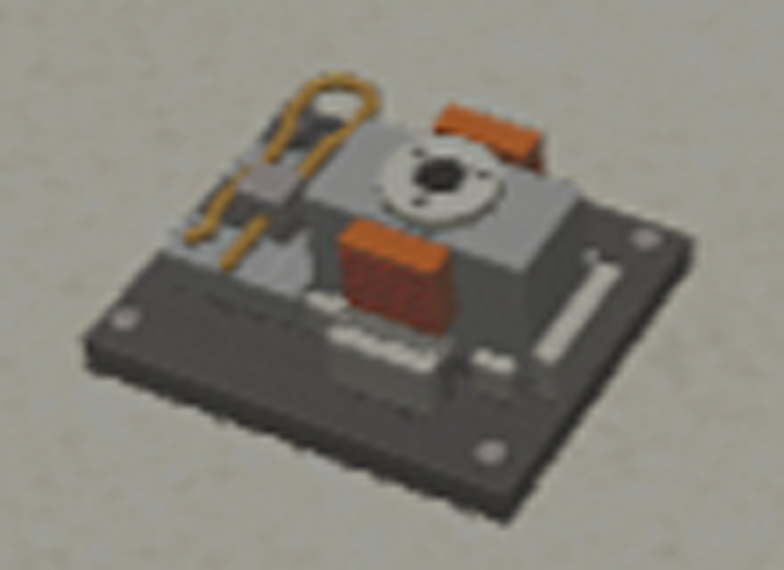

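Both views agree to within 1 px (residuals under 1.2 mm). The fixture is at (0.542, -0.034) with yaw 0.154, and the loop is at (0.471, 0.000). The first move goes above the loop.

```bash
python3 -m creep '[[0,0,0,-0.936,-0.749,0,1],[0,0,0,-0.936,-0.749,0,0.2],[0,0,0,-0.936,-0.749,0,0.2],[0,0,0,-0.936,-0.749,0,0.2],[0,0,0,-0.936,-0.749,0,0.2],[0,0,0,-0.936,-0.749,0,0.2],[0,0,0,-0.936,-0.749,0,0.2],[0,0,0,-0.936,-0.749,0,0.2],[0,0,0,-0.936,-0.749,0,0.2],[0,0,0,-0.936,-0.749,0,0.2],[0,0,0,-0.936,-0.749,0,0.2],[0,0,0,-0.936,-0.749,0,0.2],[0,0,0,-0.936,-0.749,0,0.2],[0,0,0,-0.936,-0.749,0,0.2],[0,0,0,-0.936,-0.749,0,0.2],[0,0,0,-0.936,-0.749,0,0.2]]'
python3 -m creep '[[0,0,0.08,0,0,0,0.2],[0,0,0.08,0,0,0,0.2],[0,0,0.08,0,0,0,0.2],[0,0,0.08,0,0,0,0.2],[0,0,0.08,0,0,0,0.2],[0,0,0.08,0,0,0,0.2],[0,0,0.077,0,0,0,0.2],[0,0,0,0,0,0,0.2]]'
```

```text
time: 2.1
eef_pos: [0.471, -0.001, 0.2309]
tcp_rot: [-3.141, -0.001, 2.839]
contact_force: [0.0, 0.4, 0.5]
gripper_width: 0.0513
finger_force: 0.0
time: 3.1
eef_pos: [0.4704, 0.0001, 0.2309]
tcp_rot: [-3.141, -0.0, 1.727]
contact_force: [-0.2, 0.0, -0.3]
gripper_width: 0.0512
finger_force: 0.0
```

```bash
python3 -m creep '[[0,0,0,0,0,0.95,0.2],[0,0,0,0,0,0.95,0.2],[0,0,0,0,0,0.95,0.2],[0,0,0,0,0,0.95,0.2],[0,0,0,0,0,0.95,0.2],[0,0,0,0,0,0.95,0.2],[0,0,0,0,0,0,0.2]]'; python3 - <<'E'
from h import *
im=vision.capture("scene"); cv2.imwrite("pics/s1.png",cv2.resize(im[165:285,195:345,::-1],(750,600),interpolation=cv2.INTER_CUBIC))
s=ctrl.state(); print(s["eef_pos"],proj("scene",s["eef_pos"]))
E
```

```text
time: 3.98
eef_pos: [0.4683, 0.0001, 0.0583]
tcp_rot: [-3.136, -0.001, 1.727]
contact_force: [-0.6, 0.1, 0.7]
gripper_width: 0.0513
finger_force: 0.0
[4.69774039e-01 1.14559314e-04 5.97333897e-02] [258.26120315 207.39538935]
```

View pics/s1.png

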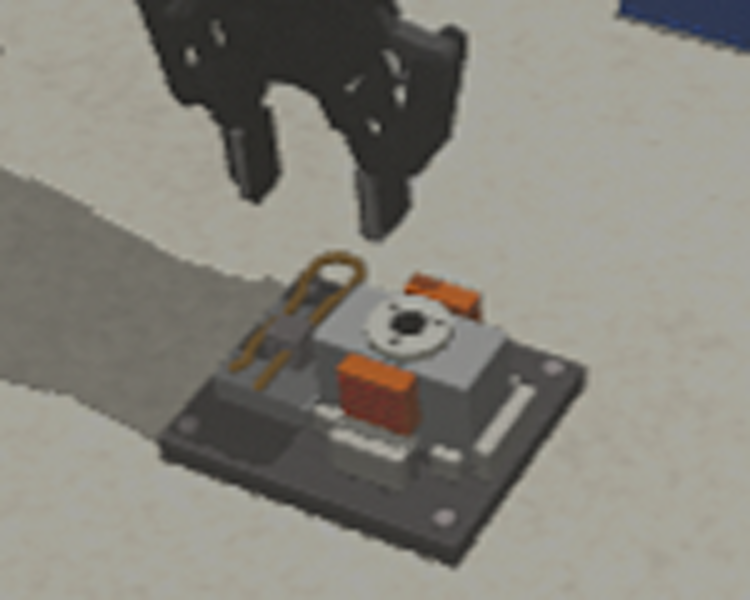

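The fingertips sit at crop (258,200) and (378,240), straddling the line above the loop at (335,275), and they match the predicted TCP. I'll descend most of the way, then check.

```bash
python3 -m creep '[[0,0,0,0,0,0.36,0.2],[0,0,0,0,0,0.36,0.2],[0,0,0,0,0,0.36,0.2],[0,0,0,0,0,0.15,0.2],[0,0,0,0,0,0.12,0.2],[0,0,0,0,0,0,0.2],[0,0,0,0,0,0,0.2]]'; python3 - <<'E'
from h import *
im=vision.capture("scene"); cv2.imwrite("pics/s2.png",cv2.resize(im[165:285,195:345,::-1],(750,600),interpolation=cv2.INTER_CUBIC))
for i in range(3):
    s=ctrl.state(); print(s["eef_pos"],s["tcp_rot"],s["contact_force"]); vision.capture("top")
E
```

```text
time: 4.9
eef_pos: [0.471, 0.0001, 0.02]
tcp_rot: [3.141, 0.0, 1.725]
contact_force: [-0.7, 1.5, 0.3]
gripper_width: 0.051
finger_force: 0.0
[4.71041077e-01 1.06499919e-04 2.00881440e-02] [3.14094450e+00 1.06713673e-04 1.72483019e+00] [ 0.04073047 -0.17416003 -0.23236999]
[4.71016385e-01 1.11541100e-04 2.00912781e-02] [3.14095181e+00 1.11905887e-04 1.72480265e+00] [ 0.56614281 -0.54644361 -0.18744988]
[4.70961980e-01 1.17869868e-04 2.00684350e-02] [3.14102370e+00 7.56453526e-05 1.72481200e+00] [-1.06668049 -0.18575213 -0.41452327]
```

View pics/s2.png

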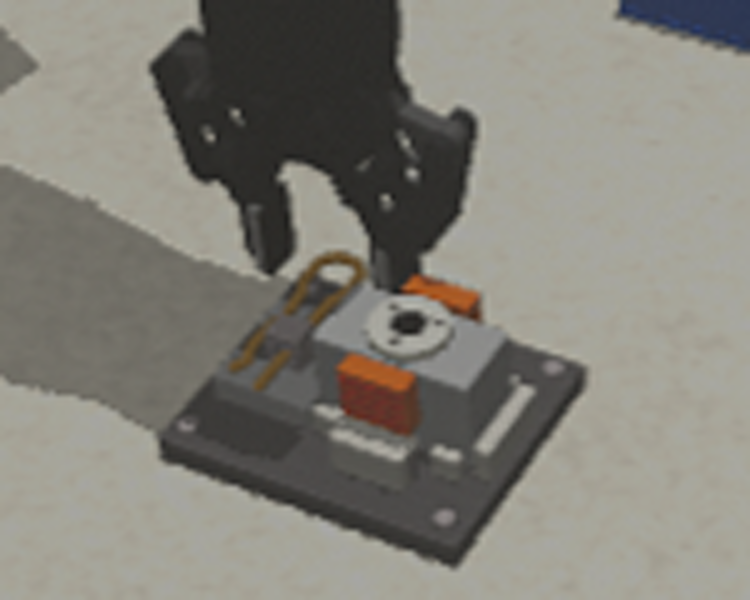

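The fingers now straddle the loop: left tip at crop (268,272), loop at (335,265). The TCP is at the target. I'll go 4 mm lower and close.

```bash
python3 -m creep '[[0,0,0,0,0,0.13,0.2],[0,0,0,0,0,0,-0.2],[0,0,0,0,0,0,-0.4],[0,0,0,0,0,0,-1],[0,0,0,0,0,0,-1],[0,0,0,0,0,0,-1],[0,0,0,0,0,0,-1]]'
```

```text
time: 5.98
eef_pos: [0.4707, 0.0001, 0.016]
tcp_rot: [-3.142, -0.0, 1.725]
contact_force: [-1.2, 0.1, 0.9]
gripper_width: 0.0223
finger_force: 58.7
```

```bash
python3 -m creep '[[0,0,0,0.1,0,0,-1],[0,0,0,0.2,0,0,-1],[0,0,0,0.2,0,0,-1],[0,0,0,0.2,0,0,-1],[0,0,0,0.2,0,0,-1],[0,0,0,0.2,0,0,-1],[0,0,0,0.2,0,0,-1],[0,0,0,0.2,0,0,-1],[0,0,0,0.2,0,0,-1],[0,0,0,0,0,0,-1]]'; python3 - <<'E'
from h import *
im=vision.capture("scene"); cv2.imwrite("pics/s3.png",cv2.resize(im[165:285,195:345,::-1],(750,600),interpolation=cv2.INTER_CUBIC))
E
```

```text
time: 7.22
eef_pos: [0.4628, 0.051, 0.0159]
tcp_rot: [-3.142, -0.0, 1.726]
contact_force: [-0.4, 0.3, -0.1]
gripper_width: 0.0223
finger_force: 58.7
```

View pics/s3.png

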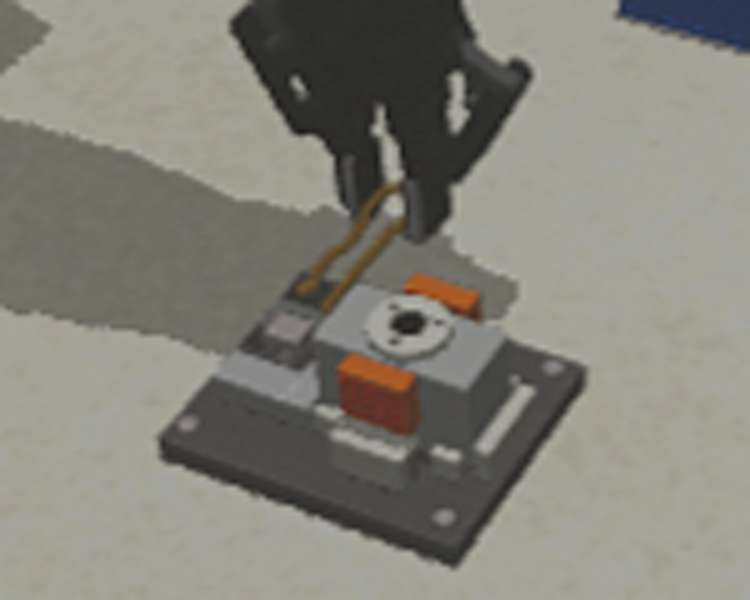

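The clip is clear of the post: its leg tips are at crop (300,290) and (330,300), and the insert is still home. Next I lift and carry it to the tray.

```bash
python3 -m creep '[[0,0,0,0,0,-0.4,-1],[0,0,0,0,0,-0.8,-1],[0,0,0,0,0,-1,-1],[0,0,0,0,0,-1,-1],[0,0,0,0,0,-0.8,-1]]'
python3 -m creep '[[0,0,0,-0.4255,-0.0435,0,-1],[0,0,0,-0.851,-0.087,0,-1],[0,0,0,-0.851,-0.087,0,-1],[0,0,0,-0.851,-0.087,0,-1],[0,0,0,-0.851,-0.087,0,-1],[0,0,0,-0.851,-0.087,0,-1],[0,0,0,-0.851,-0.087,0,-1],[0,0,0,-0.851,-0.087,0,-1],[0,0,0,-0.851,-0.087,0,-1],[0,0,0,-0.851,-0.087,0,-1],[0,0,0,-0.851,-0.087,0,-1],[0,0,0,-0.851,-0.087,0,-1],[0,0,0,-0.851,-0.087,0,-1],[0,0,0,-0.851,-0.087,0,-1],[0,0,0,-0.4255,-0.0435,0,-1],[0,0,0,0,0,0,-1]]'; python3 - <<'E'
from h import *
im=vision.capture("scene"); cv2.imwrite("pics/s4.png",im[100:440,30:450,::-1])
print(ctrl.state()["eef_pos"])
E
```

```text
time: 7.9
eef_pos: [0.4634, 0.0503, 0.1382]
tcp_rot: [3.139, 0.0, 1.724]
contact_force: [0.3, 1.1, -0.6]
gripper_width: 0.0225
finger_force: 58.8
time: 9.9
eef_pos: [0.4808, -0.3089, 0.1351]
tcp_rot: [-3.141, -0.001, 1.723]
contact_force: [-0.9, 0.0, -1.3]
gripper_width: 0.0226
finger_force: 58.8
[ 0.48095614 -0.30812331  0.13526316]
```

View pics/s4.png

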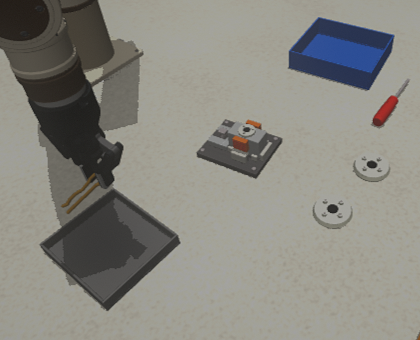

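The clip is held level over the tray, at crop (80,195). I'll lower it and let go.

```bash
python3 -m creep '[[0,0,0,0,0,0.6,-1],[0,0,0,0,0,0.9,-1],[0,0,0,0,0,0.9,-1],[0,0,0,0,0,0.9,-1],[0,0,0,0,0,0.5,-1],[0,0,0,0,0,0.3,-1],[0,0,0,0,0,0.1,-1],[0,0,0,0,0,0,-1],[0,0,0,0,0,0,-1]]'
```

```text
time: 11.08
eef_pos: [0.4822, -0.3087, 0.0108]
tcp_rot: [3.14, 0.001, 1.725]
contact_force: [0.1, -0.5, -0.2]
gripper_width: 0.0223
finger_force: 58.8
```

```bash
python3 -m creep '[[0,0,0,0,0,0.1,-1],[0,0,0,0,0,0,-0.3],[0,0,0,0,0,0,-0.1],[0,0,0,0,0,0,0.1],[0,0,0,0,0,0,0.1],[0,0,0,0,0,-0.5,0.1],[0,0,0,0,0,-1,0.1],[0,0,0,0,0,-1,0.1],[0,0,0,0,0,-1,0.1],[0,0,0,0,0,-0.8,0.1]]'; python3 - <<'E'
from h import *
im=vision.capture("top"); cv2.imwrite("pics/t5.png",im[:,:,::-1])
s=vision.capture("scene"); cv2.imwrite("pics/s5.png",cv2.resize(s[230:430,50:300,::-1],(750,600),interpolation=cv2.INTER_CUBIC))
E
```

```text
time: 12.32
eef_pos: [0.4822, -0.3086, 0.1387]
tcp_rot: [3.14, 0.002, 1.725]
contact_force: [0.7, 0.5, 0.8]
gripper_width: 0.047
finger_force: 0.0
```

View pics/s5.png

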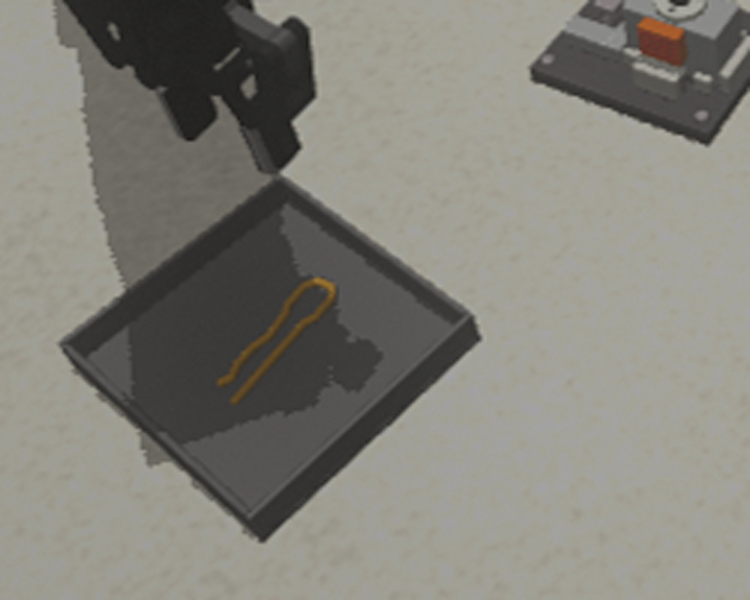

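The clip lies flat in the tray, with its loop at (318,290) and tips at (228,395). Next I go above the insert.

```bash
python3 -m creep '[[0,0,0,0.437,0.169,0,1],[0,0,0,0.874,0.338,0,1],[0,0,0,0.874,0.338,0,1],[0,0,0,0.874,0.338,0,1],[0,0,0,0.874,0.338,0,1],[0,0,0,0.874,0.338,0,1],[0,0,0,0.874,0.338,0,1],[0,0,0,0.874,0.338,0,1],[0,0,0,0.874,0.338,0,1],[0,0,0,0.874,0.338,0,1],[0,0,0,0.437,0.169,0,1]]'
python3 -m creep '[[0,0,0.0873,0,0,0,1],[0,0,0.0873,0,0,0,1],[0,0,0.0873,0,0,0,1],[0,0,0.0873,0,0,0,1],[0,0,0.0873,0,0,0,1],[0,0,0.0873,0,0,0,1],[0,0,0.0873,0,0,0,1],[0,0,0.0873,0,0,0,1],[0,0,0.0873,0,0,0,1],[0,0,0,0,0,0,1],[0,0,0,0,0,0,1]]'
```

```text
time: 13.8
eef_pos: [0.5406, -0.0316, 0.1345]
tcp_rot: [-3.139, -0.001, 1.727]
contact_force: [0.0, 0.1, 0.1]
gripper_width: 0.0859
finger_force: 0.0
time: 15.18
eef_pos: [0.5412, -0.0336, 0.1355]
tcp_rot: [-3.141, 0.001, 0.156]
contact_force: [0.7, 0.0, 0.1]
gripper_width: 0.0853
finger_force: 0.0
```

```bash
python3 -m creep '[[0,0,0,0.02,0,0.6,1],[0,0,0,0,0,0.9,1],[0,0,0,0,0,0.9,1],[0,0,0,0,0,0.6,1],[0,0,0,0,0,0.3,1],[0,0,0,0,0,0,1],[0,0,0,0,0,0,1]]'; python3 - <<'E'
from h import *
im=vision.capture("scene"); cv2.imwrite("pics/s6.png",cv2.resize(im[165:285,195:345,::-1],(750,600),interpolation=cv2.INTER_CUBIC))
s=ctrl.state();print(s["eef_pos"],s["contact_force"])
E
```

```text
time: 16.05
eef_pos: [0.5429, -0.0336, 0.0377]
tcp_rot: [3.141, -0.002, 0.154]
contact_force: [-0.5, -0.5, 0.4]
gripper_width: 0.0853
finger_force: 0.0
[ 0.54305024 -0.03358689  0.03787929] [-0.59342754  0.38832837  0.43258173]
```

View pics/s6.png

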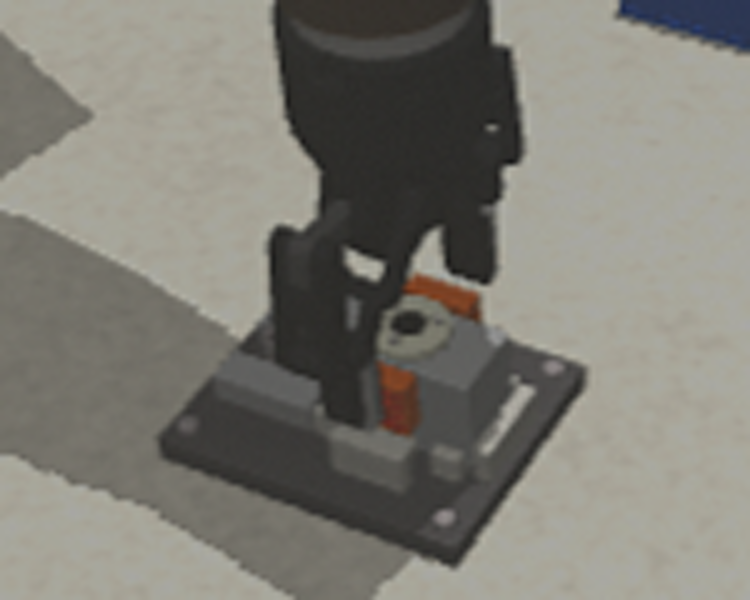

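The open fingers straddle both tabs: near finger tip at crop (345,425), tabs at (398,400) and (445,295). I'll lower 3 mm and pinch.

```bash
python3 -m creep '[[0,0,0,-0.03,0,0.09,1],[0,0,0,0,0,0,0.6],[0,0,0,0,0,0,0.4],[0,0,0,0,0,0,0.2],[0,0,0,0,0,0,-0.2],[0,0,0,0,0,0,-0.2],[0,0,0,0,0,0,-0.2],[0,0,0,0,0,0,-0.2]]'
```

```text
time: 17.1
eef_pos: [0.542, -0.0345, 0.0372]
tcp_rot: [3.14, -0.002, 0.153]
contact_force: [-5.7, -1.9, 18.5]
gripper_width: 0.046
finger_force: 61.0
```

```bash
python3 -m creep '[[0,0,0,0,0,-0.05,-0.2],[0,0,0,0,0,-0.05,-0.2],[0,0,0,0,0,0,-0.2]]'
```

```text
time: 17.48
eef_pos: [0.5416, -0.0338, 0.0375]
tcp_rot: [3.141, -0.001, 0.153]
contact_force: [-0.6, -2.1, 4.1]
gripper_width: 0.0451
finger_force: 63.3
```

```bash
python3 -m creep '[[0,0,0,0,0,-0.05,-0.2],[0,0,0,0,0,-0.07,-0.2],[0,0,0,0,0,-0.1,-0.2],[0,0,0,0,0,0,-0.2]]'; python3 - <<'E'
from h import *
for i in range(3): s=ctrl.state(); print(s["eef_pos"][2],s["contact_force"],s["torque"]); vision.capture("top")
im=vision.capture("scene")
hsv=cv2.cvtColor(im,cv2.COLOR_RGB2HSV)[205:285,215:325].astype(int); H,S,V=hsv[...,0],hsv[...,1],hsv[...,2]
for c in blobs((H<13)&(S>150),4): print(np.array(cv2.boundingRect(c))+[215,205,0,0])
E
```

```text
time: 17.98
eef_pos: [0.5413, -0.0336, 0.0438]
tcp_rot: [-3.141, 0.0, 0.153]
contact_force: [-0.7, 0.6, -3.2]
gripper_width: 0.0448
finger_force: 61.5
0.043800152701590545 [-0.71057897  0.64255596 -3.22137088] [-0.02735195 -0.00787975  0.01406562]
0.04376756121747178 [-0.91044968  0.18618323 -3.67687627] [-0.02673994 -0.02290238  0.0167919 ]
0.04372759975622583 [-0.64843861  0.27109912 -3.24689836] [-0.02052127  0.02072205  0.03031402]
[268 246  10   6]
[276 235   3   5]
[278 220  11   6]
```

The wrist carries about 3.2 N, so the insert has come free. I'll keep lifting straight up.

```bash
python3 -m creep '[[0,0,0,0,0,-0.1,-0.2],[0,0,0,0,0,-0.15,-0.2],[0,0,0,0,0,-0.2,-0.2],[0,0,0,0,0,-0.2,-0.2],[0,0,0,0,0,-0.25,-0.2],[0,0,0,0,0,-0.3,-0.2],[0,0,0,0,0,-0.4,-0.2],[0,0,0,0,0,-0.4,-0.2],[0,0,0,0,0,-0.4,-0.2],[0,0,0,0,0,-0.2,-0.2],[0,0,0,0,0,-0.1,-0.2],[0,0,0,0,0,0,-0.2],[0,0,0,0,0,0,-0.2]]'; python3 - <<'E'
from h import *
s=ctrl.state(); print(s["eef_pos"],s["contact_force"])
# insert height above TCP from tab tops in scene; bin refined from both cameras
im=vision.capture("scene"); hsv=cv2.cvtColor(im,cv2.COLOR_RGB2HSV).astype(int); H,S,V=hsv[...,0],hsv[...,1],hsv[...,2]
o=np.array([.542,-.0338]);print("scene expects insert tabs at",[proj("scene",s["eef_pos"]+[0.0,dy,-.0255+z]).round(0).tolist() for dy in(-.025,.025) for z in(.022,.048)])
R=np.s_[150:285,215:325]
for c in blobs(((H<13)&(S>150))[R],4): print("orange",np.array(cv2.boundingRect(c))+[215,150,0,0])
t=cv2.cvtColor(cv2.imread("pics/t5.png"),cv2.COLOR_BGR2HSV).astype(int)
# bin floor (lighter blue) and rim
m=(t[...,0]>100)&(t[...,0]<130)&(t[...,1]>120)
v=t[...,2][m]; print("V pct",np.percentile(v,[5,20,40,60,80,95]))
fl=m&(t[...,2]>(np.percentile(v,60)*.8))
for c in blobs(fl,2000):
    r=cv2.minAreaRect(c);b=cv2.boxPoints(r);P=np.array([onz("top",q,.004)[:2] for q in b]);print("floor c",onz("top",r[0],.004).round(4),"L",np.linalg.norm(P[1]-P[0]),np.linalg.norm(P[2]-P[1]),P.round(3).tolist())
E
```

```text
time: 19.8
eef_pos: [0.5409, -0.0336, 0.1243]
tcp_rot: [-3.141, 0.001, 0.153]
contact_force: [-1.1, 0.7, -3.3]
gripper_width: 0.0449
finger_force: 61.6
[ 0.54093754 -0.03364306  0.12430464] [-1.14815235  0.68291907 -3.29996443]
scene expects insert tabs at [[264.0, 213.0], [263.0, 202.0], [281.0, 199.0], [280.0, 188.0]]
orange [264 210  10  12]
orange [276 188  10   6]
V pct [ 43.  92. 119. 120. 121. 121.]
floor c [0.5293 0.3645 0.004 ] L 0.17249302267552608 0.2092599095300626 [[0.624, 0.466], [0.643, 0.295], [0.436, 0.265], [0.419, 0.431]]
```

The insert is held level and hanging free. The bin floor centre is at about (0.53, 0.362), with size 172 by 209 mm (given inner size 172 x 202) and yaw about 0.14. Next I carry the insert over to (0.552, 0.365), so that its fork also fits in the bin.

```bash
python3 -m creep '[[0,0,0,0.037,-0.204,0,-0.2],[0,0,0,0.075,-0.408,0,-0.2],[0,0,0,0.112,-0.613,0,-0.2],[0,0,0,0.149,-0.817,0,-0.2],[0,0,0,0.149,-0.817,0,-0.2],[0,0,0,0.149,-0.817,0,-0.2],[0,0,0,0.149,-0.817,0,-0.2],[0,0,0,0.149,-0.817,0,-0.2],[0,0,0,0.149,-0.817,0,-0.2],[0,0,0,0.149,-0.817,0,-0.2],[0,0,0,0.149,-0.817,0,-0.2],[0,0,0,0.149,-0.817,0,-0.2],[0,0,0,0.149,-0.817,0,-0.2],[0,0,0,0.149,-0.817,0,-0.2],[0,0,0,0.149,-0.817,0,-0.2],[0,0,0,0.149,-0.817,0,-0.2],[0,0,0,0.112,-0.613,0,-0.2],[0,0,0,0.075,-0.408,0,-0.2],[0,0,0,0.037,-0.204,0,-0.2],[0,0,0,0,0,0,-0.2]]'
python3 -m creep '[[0,0,0,0,0,0.3,-0.2],[0,0,0,0,0,0.5,-0.2],[0,0,0,0,0,0.5,-0.2],[0,0,0,0,0,0.5,-0.2],[0,0,0,0,0,0.4,-0.2],[0,0,0,0,0,0.3,-0.2],[0,0,0,0,0,0.15,-0.2],[0,0,0,0,0,0,-0.2],[0,0,0,0,0,0,-0.2]]'
```

```text
time: 22.35
eef_pos: [0.5581, 0.2419, 0.1379]
tcp_rot: [-3.041, 0.001, 0.36]
contact_force: [-0.1, 0.2, -2.9]
gripper_width: 0.0447
finger_force: 61.6
time: 23.48
eef_pos: [0.5548, 0.2432, 0.0639]
tcp_rot: [-3.041, 0.003, 0.363]
contact_force: [-14.3, -16.0, 28.7]
gripper_width: 0.0453
finger_force: 74.9
```

The carry stopped short at y = 0.242, and the insert then met the bin wall. I'll raise it and look at the joints.

```bash
python3 -m creep '[[0,0,0,0,0,-0.3,-0.2],[0,0,0,0,0,-0.5,-0.2],[0,0,0,0,0,-0.5,-0.2],[0,0,0,0,0,-0.5,-0.2],[0,0,0,0,0,-0.5,-0.2],[0,0,0,0,0,-0.3,-0.2],[0,0,0,0,0,0,-0.2]]'; python3 - <<'E'
from h import *
s=ctrl.state(); print({k:np.round(s[k],4).tolist() for k in("time","eef_pos","tcp_rot","joints","contact_force","torque","gripper_width","finger_force")})
im=vision.capture("scene"); hsv=cv2.cvtColor(im,cv2.COLOR_RGB2HSV).astype(int)
for c in blobs((hsv[...,0]<13)&(hsv[...,1]>150)&(np.arange(640)[None]>200)&(np.arange(640)[None]<400),6): print(cv2.boundingRect(c))
R=Ro.from_euler('xyz',s["tcp_rot"]).as_matrix()
for y in(-.025,.025):
    for z in(.022,.048): print(y,z,proj("scene",s["eef_pos"]+R@[0,-y,.0255-z]).round(0))
E
```

```text
time: 24.35
eef_pos: [0.56, 0.239, 0.1374]
tcp_rot: [-3.038, -0.001, 0.365]
contact_force: [-0.1, 1.0, -3.6]
gripper_width: 0.0449
finger_force: 65.1
{'time': 24.35, 'eef_pos': [0.56, 0.239, 0.1374], 'tcp_rot': [-3.038, -0.0012, 0.3652], 'joints': [0.3517, 0.5066, 0.1439, 1.2084, 0.1036, 3.128], 'contact_force': [-0.075, 1.0003, -3.5928], 'torque': [-0.1047, -0.0421, 0.0412], 'gripper_width': 0.0449, 'finger_force': 65.0984}
(354, 146, 9, 4)
-0.025 0.022 [356. 144.]
-0.025 0.048 [356. 134.]
0.025 0.022 [360. 130.]
0.025 0.048 [360. 120.]
```

Joint 6 is at its limit (yaw = j1 − j6 + π), so at the bin the yaw must be at least about 0.6. I'll turn the insert to yaw 0.75, remove the tilt, and then carry it over. It still fits the bin diagonally.

```bash
cat >> h.py <<'E'
def goto(p,yaw):
    s=ctrl.state(); R=Ro.from_euler('xyz',s["tcp_rot"]); T=Ro.from_euler('xyz',[np.pi,0,yaw])
    print("turn units",((R.inv()*T).as_rotvec()/2).round(4),"shift units before turn",(R.inv().apply(p-s["eef_pos"])/.03).round(3),"after turn",(T.inv().apply(p-s["eef_pos"])/.03).round(3))
E
python3 - <<'E'
from h import *
# insert origin at bin centre + offset so that fork/core are centred: 22 mm along insert x (yaw .75)
p=np.array([.53+.022*np.cos(.75),.362+.022*np.sin(.75),.1374]); print(p,np.hypot(*p[:2])); goto(p,.75)
E
```

```text
[0.54609716 0.37699605 0.1374    ] 0.6635873164789915
turn units [-0.0512 -0.0098 -0.1922] shift units before turn [ 1.231 -4.44   0.434] after turn [ 2.815 -3.673 -0.027]
```

```bash
python3 -m creep '[[-0.0128,-0.00245,-0.048,0,0,0,-0.2],[-0.0128,-0.00245,-0.048,0,0,0,-0.2],[-0.0128,-0.00245,-0.048,0,0,0,-0.2],[-0.0128,-0.00245,-0.048,0,0,0,-0.2],[0,0,0,0,0,0,-0.2],[0,0,0,0,0,0,-0.2]]'
python3 -m creep '[[0,0,0,0.15,-0.2,0,-0.2],[0,0,0,0.3,-0.39,0,-0.2],[0,0,0,0.45,-0.587,0,-0.2],[0,0,0,0.45,-0.587,0,-0.2],[0,0,0,0.45,-0.587,0,-0.2],[0,0,0,0.45,-0.587,0,-0.2],[0,0,0,0.3,-0.39,0,-0.2],[0,0,0,0.15,-0.2,0,-0.2],[0,0,0,0.115,-0.145,0,-0.2],[0,0,0,0,0,0,-0.2],[0,0,0,0,0,0,-0.2]]'; python3 - <<'E'
from h import *
p=np.array([.53+.022*np.cos(.75),.362+.022*np.sin(.75),.1374]); goto(p,.75); s=ctrl.state(); print(s["joints"],s["torque"])
im=vision.capture("scene"); np.save("carry.npy",im); hsv=cv2.cvtColor(im,cv2.COLOR_RGB2HSV).astype(int)
for c in blobs((hsv[...,0]<13)&(hsv[...,1]>150)&(np.arange(640)[None]>200)&(np.arange(640)[None]<400),6): print(cv2.boundingRect(c))
R=Ro.from_euler('xyz',s["tcp_rot"]).as_matrix()
for x in(-.015,.015):
  for y in(-.025,.025):
    for z in(.022,.048): print(x,y,z,proj("scene",s["eef_pos"]+R@[x,-y,.0255-z]).round(0))
E
```

```text
time: 25.15
eef_pos: [0.559, 0.2387, 0.1359]
tcp_rot: [-3.141, 0.001, 0.748]
contact_force: [0.4, 0.4, -3.0]
gripper_width: 0.0448
finger_force: 65.1
time: 26.52
eef_pos: [0.5463, 0.3763, 0.1365]
tcp_rot: [3.142, 0.001, 0.749]
contact_force: [-0.8, 0.1, -3.4]
gripper_width: 0.0448
finger_force: 65.1
turn units [ 0.      0.0003 -0.0006] shift units before turn [ 0.011 -0.02  -0.031] after turn [ 0.011 -0.02  -0.031]
[ 6.03276538e-01  6.17227307e-01  3.34223233e-01  1.28835694e+00
 -8.68052901e-05  2.99606361e+00] [-0.009186   -0.00629858  0.01037025]
(383, 115, 8, 6)
-0.015 -0.025 0.022 [379. 115.]
-0.015 -0.025 0.048 [380. 105.]
-0.015 0.025 0.022 [374. 105.]
-0.015 0.025 0.048 [375.  95.]
0.015 -0.025 0.022 [392. 114.]
0.015 -0.025 0.048 [393. 104.]
0.015 0.025 0.022 [386. 104.]
0.015 0.025 0.048 [387.  94.]
```

The insert is over the bin, upright. I'll lower it, then feel for the floor.

```bash
python3 -m creep '[[0,0,0,0,0,0.2,-0.2],[0,0,0,0,0,0.4,-0.2],[0,0,0,0,0,0.5,-0.2],[0,0,0,0,0,0.5,-0.2],[0,0,0,0,0,0.5,-0.2],[0,0,0,0,0,0.4,-0.2],[0,0,0,0,0,0.3,-0.2],[0,0,0,0,0,0.15,-0.2],[0,0,0,0,0,0.1,-0.2],[0,0,0,0,0,0,-0.2],[0,0,0,0,0,0,-0.2]]'
python3 -m creep '[[0,0,0,0,0,0.1,-0.2],[0,0,0,0,0,0.1,-0.2],[0,0,0,0,0,0.1,-0.2],[0,0,0,0,0,0,-0.2],[0,0,0,0,0,0,-0.2]]'
```

```text
time: 27.95
eef_pos: [0.5463, 0.3772, 0.0454]
tcp_rot: [-3.142, -0.001, 0.75]
contact_force: [0.7, 0.3, -3.6]
gripper_width: 0.0449
finger_force: 65.1
time: 28.58
eef_pos: [0.5468, 0.3776, 0.0371]
tcp_rot: [3.141, -0.002, 0.75]
contact_force: [1.3, 1.4, 3.8]
gripper_width: 0.0447
finger_force: 67.2
```

```bash
python3 - <<'E'
from h import *
R=Ro.from_euler('xyz',ctrl.state()["tcp_rot"])
for i in range(3):
    s=ctrl.state(); print(s["eef_pos"][2],"F tool",R.inv().apply(s["contact_force"]).round(1),"M tool",R.inv().apply(s["torque"]).round(3)); vision.capture("top")
E
python3 -m creep '[[0,0,0,0,0,0.04,-0.2],[0,0,0,0,0,0,-0.2],[0,0,0,0,0,0,-0.2]]'; python3 - <<'E'
from h import *
s=ctrl.state();R=Ro.from_euler('xyz',s["tcp_rot"])
print(s["eef_pos"][2],"F tool",R.inv().apply(s["contact_force"]).round(1),"M tool",R.inv().apply(s["torque"]).round(3))
t=vision.capture("top"); cv2.imwrite("pics/t7.png",t[:,:,::-1])
im=vision.capture("scene"); cv2.imwrite("pics/s7.png",im[:,:,::-1])
E
```

```text
0.037054979344962324 F tool [ 1.9 -0.1 -3.8] M tool [-0.097 -0.073 -0.004]
0.0369678828476125 F tool [ 0.8 -0.5 -3.9] M tool [-0.09  -0.068 -0.011]
0.03691891844892721 F tool [ 2.1 -0.4 -4.9] M tool [-0.1    0.01  -0.032]
time: 29.1
eef_pos: [0.5471, 0.3778, 0.0358]
tcp_rot: [3.141, -0.003, 0.75]
contact_force: [2.6, 3.2, 6.0]
gripper_width: 0.0448
finger_force: 67.8
0.035842584154711594 F tool [ 4.1 -0.5 -6. ] M tool [-0.12   0.125 -0.067]
```

The contact is soft: the insert was tilted in the grip at the wall and is swinging back flat on the floor. I'll keep easing down and watch the force.

```bash
python3 -m creep '[[0,0,0,0,0,0.05,-0.2],[0,0,0,0,0,0.05,-0.2],[0,0,0,0,0,0,-0.2],[0,0,0,0,0,0,-0.2]]';python3 -m creep '[[0,0,0,0,0,0.05,-0.2],[0,0,0,0,0,0.03,-0.2],[0,0,0,0,0,0,-0.2],[0,0,0,0,0,0,-0.2]]'; python3 - <<'E'
from h import *
s=ctrl.state();R=Ro.from_euler('xyz',s["tcp_rot"])
print(s["eef_pos"][2],"F tool",R.inv().apply(s["contact_force"]).round(1),"M tool",R.inv().apply(s["torque"]).round(3))
E
```

```text
time: 29.7
eef_pos: [0.548, 0.3786, 0.0335]
tcp_rot: [3.141, -0.005, 0.75]
contact_force: [3.5, 3.6, 7.3]
gripper_width: 0.0446
finger_force: 68.2
time: 30.2
eef_pos: [0.5483, 0.379, 0.0317]
tcp_rot: [3.141, -0.006, 0.75]
contact_force: [3.6, 3.4, 7.7]
gripper_width: 0.045
finger_force: 68.6
0.03166017889732599 F tool [ 5.   0.  -7.6] M tool [-0.054  0.427 -0.004]
```

```bash
python3 -m creep '[[0,0,0,0,0,0.03,-0.2],[0,0,0,0,0,0,-0.2]]';python3 -m creep '[[0,0,0,0,0,0.03,-0.2],[0,0,0,0,0,0,-0.2]]';python3 -m creep '[[0,0,0,0,0,0.03,-0.2],[0,0,0,0,0,0,-0.2],[0,0,0,0,0,0,-0.2]]'
```

```text
time: 30.45
eef_pos: [0.5483, 0.3791, 0.0305]
tcp_rot: [3.141, -0.007, 0.75]
contact_force: [4.3, 4.1, 6.9]
gripper_width: 0.0448
finger_force: 68.2
time: 30.7
eef_pos: [0.5486, 0.3792, 0.0297]
tcp_rot: [3.141, -0.007, 0.75]
contact_force: [4.4, 4.6, 7.6]
gripper_width: 0.0451
finger_force: 68.3
time: 31.08
eef_pos: [0.5484, 0.3791, 0.0288]
tcp_rot: [3.141, -0.007, 0.75]
contact_force: [4.5, 4.4, 6.8]
gripper_width: 0.0453
finger_force: 68.4
```

```bash
python3 -m creep '[[0,0,0,0,0,0.03,-0.2],[0,0,0,0,0,0,-0.2],[0,0,0,0,0,0,-0.2]]';python3 -m creep '[[0,0,0,0,0,0.03,-0.2],[0,0,0,0,0,0,-0.2],[0,0,0,0,0,0,-0.2]]'; python3 - <<'E'
from h import *
s=ctrl.state();R=Ro.from_euler('xyz',s["tcp_rot"])
print(s["eef_pos"][2],"F tool",R.inv().apply(s["contact_force"]).round(1),"M tool",R.inv().apply(s["torque"]).round(3))
im=vision.capture("scene"); cv2.imwrite("pics/s8.png",im[:,:,::-1])
hsv=cv2.cvtColor(im,cv2.COLOR_RGB2HSV).astype(int)
for c in blobs((hsv[...,0]<13)&(hsv[...,1]>150)&(np.arange(640)[None]>200)&(np.arange(640)[None]<400),6): print(cv2.boundingRect(c))
E
```

```text
time: 31.45
eef_pos: [0.5484, 0.3792, 0.0278]
tcp_rot: [3.142, -0.007, 0.75]
contact_force: [4.8, 3.8, 5.9]
gripper_width: 0.0451
finger_force: 68.2
time: 31.82
eef_pos: [0.5484, 0.3792, 0.0277]
tcp_rot: [3.141, -0.007, 0.75]
contact_force: [3.0, 3.3, 10.4]
gripper_width: 0.045
finger_force: 69.2
0.02765579863927619 F tool [  4.5  -0.3 -10.4] M tool [ 0.005  0.391 -0.037]
(379, 155, 7, 5)
```

The floor contact has stiffened at z = 0.0277, so the insert is flat. I'll let go gently, then lift away.

```bash
python3 -m creep '[[0,0,0,0,0,0,0.1],[0,0,0,0,0,0,0.2],[0,0,0,0,0,0.03,0.3],[0,0,0,0,0,0.03,0.4],[0,0,0,0,0,0.03,0.5],[0,0,0,0,0,0,0.7],[0,0,0,0,0,0,1],[0,0,0,0,0,0,1],[0,0,0,0,0,0,1]]'; python3 - <<'E'
from h import *
im=vision.capture("scene"); cv2.imwrite("pics/s9.png",im[:,:,::-1]); hsv=cv2.cvtColor(im,cv2.COLOR_RGB2HSV).astype(int)
for c in blobs((hsv[...,0]<13)&(hsv[...,1]>150)&(np.arange(640)[None]>200)&(np.arange(640)[None]<400),6): print(cv2.boundingRect(c))
E
python3 -m creep '[[0,0,0,0,0,-0.1,1],[0,0,0,0,0,-0.2,1],[0,0,0,0,0,-0.4,1],[0,0,0,0,0,-0.8,1],[0,0,0,0,0,-1,1],[0,0,0,0,0,-1,1],[0,0,0,0,0,-1,1],[0,0,0,0,0,-1,1]]'
# then aside, away from the bin, towards the robot's base side
python3 -m creep '[[0,0,0,-0.3,0.4,0,1],[0,0,0,-0.6,0.8,0,1],[0,0,0,-0.6,0.8,0,1],[0,0,0,-0.6,0.8,0,1],[0,0,0,-0.6,0.8,0,1],[0,0,0,-0.6,0.8,0,1],[0,0,0,-0.6,0.8,0,1],[0,0,0,-0.3,0.4,0,1],[0,0,0,0,0,0,1]]'; python3 - <<'E'
from h import *
t=vision.capture("top"); cv2.imwrite("pics/t9.png",t[:,:,::-1]); s=vision.capture("scene"); cv2.imwrite("pics/s10.png",s[:,:,::-1])
for n,im in("top",t),("scene",s):
    hsv=cv2.cvtColor(im,cv2.COLOR_RGB2HSV).astype(int)
    for c in blobs((hsv[...,0]<18)&(hsv[...,1]>130)&(hsv[...,2]>50),6):
        r=cv2.minAreaRect(c); 
        if n=="top" and r[0][1]>100 or n=="scene" and 330<r[0][0]<430 and 110<r[0][1]<200: print(n,np.round(r,1) if 0 else r, onz(n,r[0],.05).round(4))
E
```

```text
time: 33.0
eef_pos: [0.546, 0.3769, 0.0221]
tcp_rot: [-3.141, 0.0, 0.75]
contact_force: [0.1, -0.8, 0.9]
gripper_width: 0.0853
finger_force: 0.0
(377, 153, 8, 8)
(377, 145, 5, 6)
time: 34.05
eef_pos: [0.5462, 0.377, 0.1894]
tcp_rot: [3.142, -0.001, 0.75]
contact_force: [0.9, -0.6, 0.0]
gripper_width: 0.0857
finger_force: 0.0
time: 35.17
eef_pos: [0.5682, 0.1671, 0.1869]
tcp_rot: [-3.141, 0.001, 0.748]
contact_force: [-0.3, 1.4, 0.4]
gripper_width: 0.0853
finger_force: 0.0
top ((205.5, 182.0), (10.0, 25.0), 90.0) [0.7121 0.2006 0.05  ]
scene ((382.5, 152.0), (16.0, 11.0), 90.0) [0.5772 0.3339 0.05  ]
scene ((377.4390563964844, 134.45120239257812), (2.3190624713897705, 11.153586387634277), 83.6598129272461) [0.5285 0.3963 0.05  ]
```

```bash
python3 - <<'E'
from h import *
t=cv2.imread("pics/t9.png"); hsv=cv2.cvtColor(t,cv2.COLOR_BGR2HSV).astype(int)
cs=[]
for c in blobs((hsv[...,0]<30)&(hsv[...,1]>90)&(np.arange(480)[:,None]>100),6):
    r=cv2.minAreaRect(c); print("top",[np.round(a,1) for a in r],onz("top",r[0],.052).round(4))
    cs.append(r[0])
reg=t[215:335,65:175]; h2=cv2.cvtColor(reg,cv2.COLOR_BGR2HSV).astype(int)
for c in blobs((h2[...,1]<60)&(h2[...,2]>60),15):
    r=cv2.minAreaRect(c); q=(r[0][0]+65,r[0][1]+215); print("pale",np.round(q,1),np.round(r[1],1),r[2],onz("top",q,.05).round(4))
for yaw in(.75,):
    o=np.array([.547,.378,.004]);R=Ro.from_euler('z',yaw)
    for y in(-.029,.029): 
        P=o+R.apply([0,y,.048]); print("upright pred",P.round(3),"top",proj("top",P).round(1),"scene top face",proj("scene",P).round(1),"pad mid face",proj("scene",o+R.apply([0,np.sign(y)*.031,.035])).round(1))
    for n,f in("core top corners",[(sx*.035,sy*.018,.046) for sx in(-1,1) for sy in(-1,1)]),("disc",[(0,0,.05)]),("fork end",[(-.08,y,.012) for y in(-.026,.026)]): print(n,[proj("scene",o+R.apply(a)).round(0).tolist() for a in f],[proj("top",o+R.apply(a)).round(0).tolist() for a in f])
s=cv2.imread("pics/s10.png")[115:190,315:430]
hs=cv2.cvtColor(s,cv2.COLOR_BGR2HSV).astype(int)
for c in blobs((hs[...,1]<60)&(hs[...,2]>60),15): 
    b=cv2.boundingRect(c); print("scene pale",np.array(b)+[315,115,0,0],cv2.contourArea(c),(cv2.approxPolyDP(c,2,True).reshape(-1,2)+[315,115]).tolist() if b[2]<100 else "")
E
```

```text
top [array([477.2, 307.2]), array([12.3, 40.6]), np.float64(85.9)] [ 0.4833 -0.3199  0.052 ]
top [array([205.5, 182.5]), array([11., 27.]), np.float64(90.0)] [0.7106 0.2002 0.052 ]
pale [ 67. 296.] [ 4. 76.] 0.0 [0.4895 0.4433 0.05  ]
pale [119.5 274.5] [119. 109.] 90.0 [0.5311 0.3506 0.05  ]
upright pred [0.567 0.357 0.052] top [117.2 255.3] scene top face [383.3 145.6] pad mid face [383.  150.6]
upright pred [0.527 0.399 0.052] top [ 92.5 275.9] scene top face [377.6 133.1] pad mid face [377.  137.2]
core top corners [[368.0, 145.0], [365.0, 137.0], [396.0, 143.0], [392.0, 135.0]] [[125.0, 273.0], [110.0, 286.0], [101.0, 245.0], [86.0, 258.0]]
disc [[381.0, 139.0]] [[105.0, 265.0]]
fork end [[350.0, 160.0], [346.0, 149.0]] [[149.0, 289.0], [127.0, 308.0]]
scene pale [347 134  49  28] 587.5 [[395, 143], [392, 136], [384, 134], [366, 138], [366, 153], [363, 148], [349, 149], [347, 156], [363, 161], [380, 161], [376, 159], [376, 145], [388, 143], [390, 148], [386, 158], [391, 158]]
scene pale [345 122  11  17] 30.0 [[346, 122], [345, 136], [355, 137], [347, 137]]
scene pale [361 115  69  75] 1642.0 [[361, 115], [364, 120], [424, 135], [421, 152], [399, 189], [429, 189], [429, 115]]
scene pale [315 115  82  75] 1570.5 [[315, 115], [315, 189], [396, 189], [319, 168], [318, 150], [345, 120], [345, 115]]
```

The scene view matches an upright insert on the bin floor to within about 1 px, apart from one fork corner about 4 px off. Both tabs are out, the clip is in the tray, and the arm is clear. Time to hand in.

```bash
python3 -c "
from cell import ctrl
print(ctrl.close_job())"
```

```text
the job is handed in; nothing more can be done
None
```

I handed the job in at about 35 s; no verdict came back. The clip is in the grey tray and the insert stands released and upright on the blue bin's floor, though it bumped the bin wall once on the way (about 30 N at the wrist) and tilted in the grip before I set it flat.

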